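# Return the salt shaker to the spice shelf

### The job

Pick up the salt shaker from the hob and stand it upright in the middle of the gap between the two spice jars on the narrow raised wooden shelf on the left worktop. Leave those two jars standing where they are.

Things in the scene. Friction and masses are not known exactly. Their poses are not given: they have to be found in the camera images.
- salt_center (a point): Centre of the salt shaker: clear glass, grey domed top, round, slightly barrel-shaped, 44 mm at its widest, 90 mm tall, about 100 g. It stands on the hob between the burners, upright or leaning up to 3 degrees; this point is 45 mm above its foot, z along its axis. A red-capped spice jar (106 mm tall) and a garlic bulb stand near, middles at least 100 mm from its middle, in no fixed order.
- shelf_gap (a point): Middle of the top face of the narrow wooden shelf, also the middle of the gap between its two jars (to 10 mm). The shelf is fixed: a level plank without rim, 62 mm deep (its x), 270 mm long (its y), its top 90 mm above the worktop, on two legs. x points to the plank's rear edge, y along it to the left, z up. Its place and its turn about the vertical vary.
- jar_left: Spice jar with a red cap, 45 mm in diameter, 106 mm tall, loose, standing on the left end of the shelf about 102 mm from its middle. Origin at the centre of its underside, z up.
- jar_right: Spice jar with a red cap, 45 mm in diameter, 106 mm tall, loose, standing on the right end of the shelf about 102 mm from its middle. Origin at the centre of its underside, z up.
Mind the look-alikes: they are no part of the job. Leave any purple look-alike of the part that bears salt_center alone.

How it is judged:
At the end, for the whole second after the job is handed in: The salt shaker stands on the narrow wooden shelf, upright within 10 degrees, within 15 mm of the middle of the plank's depth and 25 mm of the middle of its length; both spice jars on the shelf are upright within 10 degrees and within 20 mm of where they were (angle between each of salt_center, jar_left, jar_right's own z axis and vertical below 0.17 rad and x of salt_center in the frame of shelf_gap between -0.015 and 0.015 m and y of salt_center in the frame of shelf_gap between -0.025 and 0.025 m and z of salt_center in the frame of shelf_gap between 0.035 and 0.055 m and distance of each of jar_left, jar_right from where it was at the start of the episode below 0.02 m); the robot touches nothing.
It also fails if it takes over 32 s, if anything falls off the work surface, if the arm or the gripper's body presses on something with over 40 N, if the wrist force passes 120 N, or if a joint passes its speed limit or range.

### The arm

A 6-joint arm with a two-finger parallel gripper is mounted at the origin on a cart in front of the work surface, level with it; the furniture and walls round the work are solid. World frame = base frame: x ahead of the robot, y to its left, z up, the work surface at z = 0. Lengths are in m, angles in rad, forces in N, time in s.
With the tool pointing down it reaches from about 0.3 to 0.775 m from the base axis. Payload 14.6 kg.
Tool frame: the origin (TCP) lies on the mounting face of the last link; the fingertips stand 173 mm ahead of it and the grasp point (between the pads) lies 155 mm ahead of it; x points along the fingers, y is the direction in which the jaws open and shut, and the axes are right-handed (so a half turn about x gives the same grasp; the last joint's range is limited). The gripper opens to 85 mm and grips with 20 to 120 N. Pads are 22 mm wide; open, the fingers measure 114 mm over their backs; the gripper's body (76 mm by 85 mm) begins 54 mm behind the grasp point. The pads swing forward as they close: fully open they stand 13 mm farther back than shut.
Start: joints at [-1.26, 0.3, 1.521, -0, 1.321, -0.067], TCP at [0.203, -0.511, 0.405] pointing down, gripper open.
Joint ranges: [-3.03, 3.03], [-0.79, 2.21], [0.23, 2.52], [-1.04, 4.18], [0, 3.07], [-2.55, 2.55]. Speed limits (rad/s): [2.22, 2.22, 2.57, 3.14, 3.14, 3.14].

### API

Orientations are given as a unit quaternion [x, y, z, w].
In Python, from plant import robot, camera, boxes_of, cut_out gives the robot as it stands.
- The arm moves only by the shell command python3 -m creep 'ROWS' [FORCE]. ROWS is JSON, a list of rows, each a list of 3 entries, a list of its own where there are three numbers: the shift along the world's x, y, z in units of 300 mm (1.0 is 300 mm), then the turn about the world's z in units of 1.5 rad (1.0 is 1.5 rad), then the gripper's target within -1 to 1 (fully open at 1, half-way at 0, shut at -1). In form: [[[dx, dy, dz], roll, fingers], ...]. A call has 1 to 20 rows; each row shifts and turns the pose as measured when the row begins; what a row does not reach is not made up. A row lasts 1/8 s, in which the tool goes at most 62.5 mm and 10.7 degrees, less where a joint would pass 70% of its speed; a pose out of reach is approached as far as the arm can. A call with a number of a shift or a turn outside -1 to 1 is refused whole. A call with a gripper value outside its range is refused whole. The fingers move at their own pace and stop on an object; FORCE is the grip in N (left out, the last holds). Time passes only in rows, so rows that do not move let the fingers close. It gives the time, the measured TCP pose, the force and the opening at its end, in the units of the state.
- robot.observe(): the state, without advancing time (a new reading comes with each control period).
- camera(name): name is "side" or "top" or "wrist"; returns a dict with "pixels" (480x640x3 uint8, red, green, blue), "K" (3x3 intrinsics, pixels), "k1" (the pictures are not rectified: a ray, as slopes to the right and down, at radius r is drawn at 1 + k1 r^2 times it, then the intrinsics apply), "camera_from_world" (4x4, takes a point from world to camera coordinates). Camera axes: x right, y up, looking along -z (the intrinsics and any distortion apply to the point x, -y, -z); pixel columns grow to the right and rows downward; lengths in m; the calibration is good to about 2 mm. A picture is of the moment at which its call begins. There is no depth.
- robot.sign_off(): hands the job in, once; it reports no verdict.
Trained networks look in the newest picture that a camera, given by its name, has taken for a name from the list of things; names that differ only in an ending like _2 or _b are one class to them, and where a whole thing is asked for, a point or a joint stands for the part that bears it (a point fixed in the world has none). Each returns a list of dicts, best first, with "score" (0 to 1); they miss things now and then, are a little off and sometimes report something else, mostly with a low value. They report only what shows in the picture. A call takes as long as a camera call. They do not tell look-alikes from the thing itself.
- boxes_of(camera, target): "rect" ([left, top, right, bottom] in pixels, round what is visible of it).
- cut_out(camera, target): "mask" (480x640 bool, what is visible of it) and "rect" ([left, top, right, bottom] in pixels, round what is visible of it).
The state is a dict: "time_s": time; "joint_pos": joint angles; "dq": joint speeds; "tau": joint torques, N m; "tool_pos": TCP position; "tool_rot": TCP orientation; "contact_force": force on the tool from outside, world axes, zero at the start; "ft_torque": the same for the moment, N m; "finger_gap": opening from 0.0 (shut) to 1.0 (fully open).
Only numpy, scipy, OpenCV 4.12 (cv2) and the standard library are available. Lean on these libraries where they do the work, as an engineer would, in place of code of your own. Each camera call takes 0.05 s, during which the arm holds its last target.

## Working session

There is one attempt and no reset: what is moved stays moved. The work goes in short steps, Python scripts to look and compute and a shell command to move; the robot and the scene stay as the last step left them, time stands still between calls to the robot, and variables do not carry over. Pictures are saved under pics/ and viewed, and the job is handed in when it is done.

```bash
mkdir -p pics; ls; cat > h.py <<'E'
import numpy as np,cv2
from plant import robot,camera,boxes_of,cut_out
def save(n,f):
    c=camera(n); cv2.imwrite('pics/'+f,c['pixels'][:,:,::-1]); return c
def ray(c,u,v):
    K=c['K'];p=cv2.undistortPoints(np.array([[[u,v]]],float),K,np.array([c['k1'],0,0,0,0.]) ) if False else None
    x=(u-K[0,2])/K[0,0];y=(v-K[1,2])/K[1,1]
    a,b=x,y
    for _ in range(30):
        s=1+c['k1']*(a*a+b*b);a,b=x/s,y/s
    T=c['camera_from_world'];R=T[:3,:3];o=-R.T@T[:3,3]
    d=R.T@np.array([a,-b,-1.]);return o,d/np.linalg.norm(d)
def onz(c,u,v,z):
    o,d=ray(c,u,v);return o+d*(z-o[2])/d[2]
def proj(c,P):
    T=c['camera_from_world'];q=T[:3,:3]@np.array(P)+T[:3,3];a,b=q[0]/-q[2],-q[1]/-q[2]
    s=1+c['k1']*(a*a+b*b);return c['K'][0,0]*a*s+c['K'][0,2],c['K'][1,1]*b*s+c['K'][1,2]
def tri(rs):
    A=0;B=0
    for o,d in rs:
        M=np.eye(3)-np.outer(d,d);A=A+M;B=B+M@o
    return np.linalg.solve(A,B)
E
python3 - <<'E'
from h import *
np.set_printoptions(precision=3,suppress=True)
for n in ['side','top','wrist']:
    c=save(n,n+'0.png');T=c['camera_from_world'];print(n,-T[:3,:3].T@T[:3,3],c['k1'])
    for t in ['salt_center','jar_left','shelf_gap']:
        try:
            for b in boxes_of(n,t):print(t,round(b['score'],2),np.round(b['rect']))
        except Exception as e: print(t,e)
s=robot.observe();print(s)
E
```

```text
pics
side [ 0.461 -1.077  0.922] -0.16731412082304253
salt_center 0.65 [313. 312. 335. 348.]
salt_center 0.61 [283. 328. 307. 369.]
jar_left 0.68 [288. 126. 302. 164.]
shelf_gap 0.82 [278. 158. 302. 223.]
top [ 0.445 -0.013  1.416] 0.010755571949943206
salt_center 0.82 [443. 250. 464. 268.]
salt_center 0.51 [422. 224. 445. 244.]
jar_left 0.89 [170. 236. 198. 257.]
shelf_gap 0.7 [173. 236. 282. 266.]
wrist [ 0.271 -0.484  0.374] -0.030053498888395303
{'time_s': 0.6, 'joint_pos': array([-1.26 ,  0.3  ,  1.521,  0.   ,  1.321, -0.067]), 'dq': array([-0.001,  0.   , -0.   , -0.001,  0.001, -0.   ]), 'tau': array([ -0.   , -54.317, -36.189,  -0.   ,   0.001,  -0.   ]), 'tool_pos': array([ 0.203, -0.511,  0.405]), 'tool_rot': array([ 0.695,  0.133, -0.695,  0.133]), 'contact_force': array([ 0.075, -0.1  , -0.59 ]), 'ft_torque': array([-0.016,  0.023, -0.001]), 'finger_gap': 0.9992554145754602}
```

View pics/side0.png

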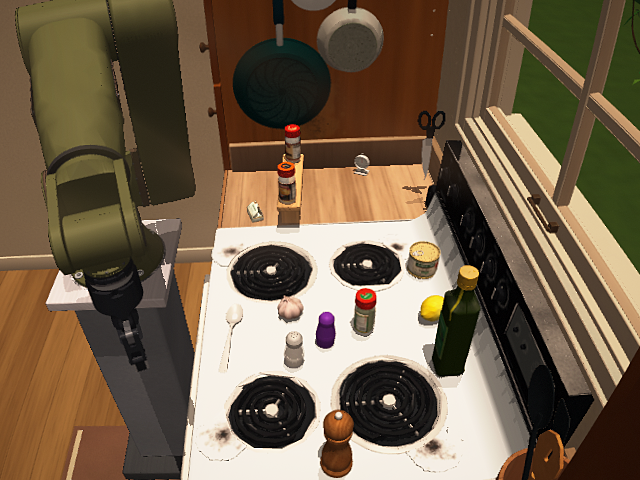

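View pics/top0.png

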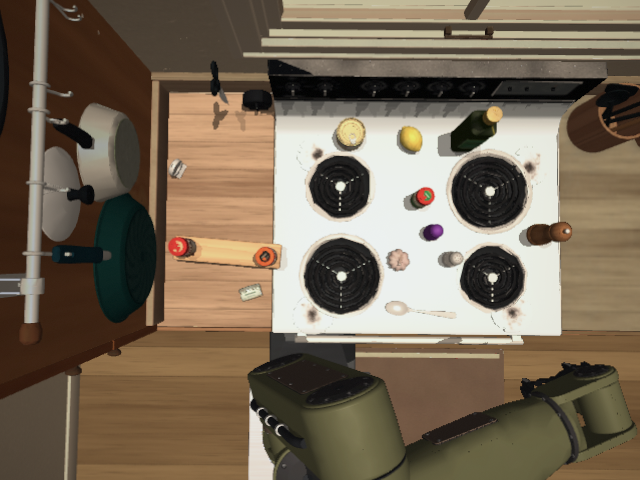

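View pics/wrist0.png

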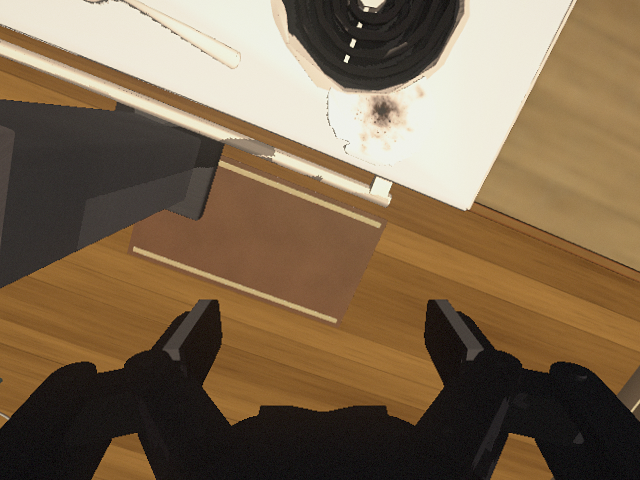

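The wrist camera sees nothing useful here. Candidates for the shaker are the clear one with a grey dome (side 293,349 / top 453,259), the purple look-alike (side 325,330 / top 433,232) and the pepper mill (side 337,442). I choose the clear one and check it in a crop.

```bash
python3 - <<'E'
from h import *
np.set_printoptions(precision=3,suppress=True)
s=camera('side');S=cut_out('side','salt_center');t=camera('top');Tm=cut_out('top','salt_center')
def pick(L,u,v):
    return min(L,key=lambda b:abs((b['rect'][0]+b['rect'][2])/2-u)+abs((b['rect'][1]+b['rect'][3])/2-v))
def cen(b):
    ys,xs=np.nonzero(b['mask']);return xs.mean(),ys.mean()
a=pick(S,294,349);b=pick(Tm,453,259)
print(a['rect'],b['rect'],cen(a),cen(b))
P=tri([ray(s,*cen(a)),ray(t,*cen(b))]);print('salt',P,proj(s,P),proj(t,P))
for z in(0,0.045,.09):print('side z',z,proj(s,[P[0],P[1],z]),'top',proj(t,[P[0],P[1],z]))
# others
for n,(su,sv),(tu,tv) in [('purple',(325,330),(433,232)),('jar',(365,312),(422,198)),('garlic',(290,308),(398,259)),('jarR',(287,183),(264,257)),('jarL',(293,145),(180,247)),('mill',(337,442),(548,233))]:
    print(n,tri([ray(s,su,sv),ray(t,tu,tv)]))
J=boxes_of('top','jar_left');print([(x['score'],x['rect']) for x in J]);
camera('side');J=boxes_of('side','jar_left');print([(x['score'],x['rect']) for x in J])
cv2.imwrite('pics/c1.png',cv2.resize(s['pixels'][260:400,250:390,::-1],None,fx=4,fy=4,interpolation=3))
cv2.imwrite('pics/c2.png',cv2.resize(t['pixels'][215:290,150:300,::-1],None,fx=5,fy=5,interpolation=3))
cv2.imwrite('pics/c3.png',cv2.resize(s['pixels'][110:235,230:330,::-1],None,fx=4.5,fy=4.5,interpolation=3))
E
```

```text
[281.9, 330.8, 305.1, 370.2] [422.8, 223.8, 442.9, 240.9] (np.float64(293.4843304843305), np.float64(350.2037037037037)) (np.float64(433.0477941176471), np.float64(232.06617647058823))
salt [ 0.486 -0.328 -0.   ] (np.float64(310.45267910259605), np.float64(347.96021041671077)) (np.float64(433.83344784400936), np.float64(245.73978439200653))
side z 0 (np.float64(310.449594727351), np.float64(347.8538645466182)) top (np.float64(433.86336950568347), np.float64(245.7362164951865))
side z 0.045 (np.float64(310.05243962214394), np.float64(334.1239175531696)) top (np.float64(437.7461458161814), np.float64(245.27324547809218))
side z 0.09 (np.float64(309.6351821100858), np.float64(319.62129910081893)) top (np.float64(441.8924326630413), np.float64(244.7788895972069))
purple [ 0.52  -0.316  0.042]
jar [ 0.607 -0.285  0.056]
garlic [ 0.448 -0.229  0.022]
jarR [0.452 0.112 0.13 ]
jarL [0.474 0.317 0.125]
mill [ 0.519 -0.599  0.076]
[(0.89, [165.5, 237.3, 197.9, 256.7])]
[(0.9, [286.3, 126.5, 300.2, 162.4])]
```

View pics/c1.png

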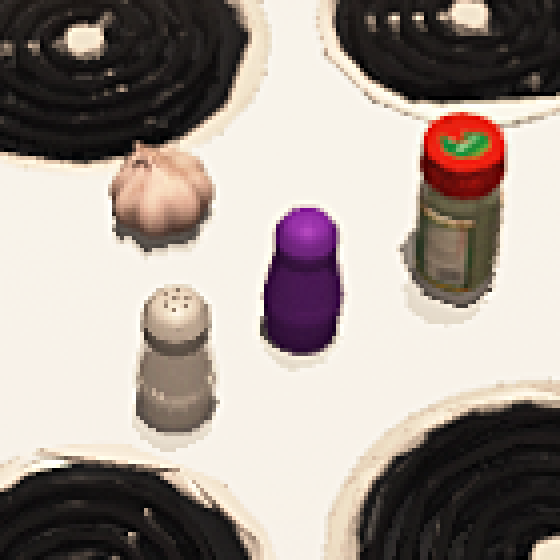

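View pics/c2.png

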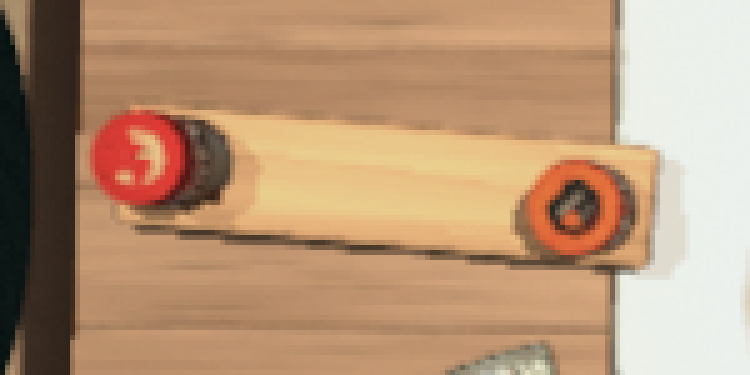

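View pics/c3.png

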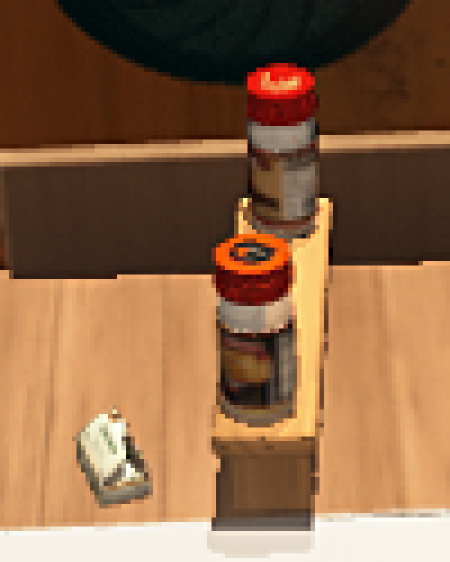

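The crop confirms the clear shaker with the grey dome; purple stands close behind it. The top network only found the purple one this time, so I use the earlier top box for the real one (centre 453.5,259).

```bash
python3 - <<'E'
from h import *
from scipy.spatial.transform import Rotation as R
np.set_printoptions(precision=3,suppress=True)
s=camera('side');t=camera('top')
B=boxes_of('top','salt_center');print([(x['score'],x['rect']) for x in B])
P=tri([ray(s,293.5,350),ray(t,453.5,259)]);print('salt',P)
for z in(0,.09):print(z,proj(s,[P[0],P[1],z]),proj(t,[P[0],P[1],z]))
for z in(.0,.045,.09):print(onz(t,453.5,259,z))
# side: foot and top rows
print('foot',onz(s,293.5,365,0),'purple foot',onz(s,325.5,345,0))
cs=[(280,268.6),(281.4,244.6),(176.6,236),(174,260)]
C=[onz(t,*p,.09) for p in cs];print(np.array(C));g=sum(C)/4;print('centre',g)
for i in range(4):print(np.linalg.norm(C[i]-C[i-3]))
d=(C[2]-C[1]+C[3]-C[0]);print('yaw y axis deg',np.degrees(np.arctan2(d[1],d[0])))
cv2.imwrite('pics/c4.png',cv2.resize(t['pixels'][200:300,380:500,::-1],None,fx=5,fy=5,interpolation=3))
# jar tops
for p in [(150+138/5,215+157/5),(150+575/5,215+208/5)]: print('jar',onz(t,*p,.196))
# side: jar tops
for p in [(230+282/4.5,110+80/4.5),(230+255/4.5,110+255/4.5)]: print('jar side',onz(s,*p,.196))
# shelf near edge in side
for p in [(230+213/4.5,110+438/4.5),(230+318/4.5,110+437/4.5),(230+330/4.5,110+200/4.5),(230+240/4.5,110+199/4.5)]: print('shelf side',onz(s,*p,.09))
print(R.from_quat(robot.observe()['tool_rot']).as_matrix())
E
```

```text
[(0.66, [425.2, 225.9, 442.5, 240.4]), (0.49, [441.3, 250.3, 465.6, 270.2])]
salt [ 0.451 -0.368  0.046]
0 (np.float64(294.56434115531613), np.float64(363.87702303557126)) (np.float64(449.0326495004632), np.float64(259.18017614331706))
0.09 (np.float64(292.82571177859677), np.float64(335.80814969178164)) (np.float64(458.10608504667863), np.float64(259.1349012552846))
[ 0.452 -0.38   0.   ]
[ 0.451 -0.369  0.045]
[ 0.451 -0.357  0.09 ]
foot [ 0.449 -0.371 -0.   ] purple foot [ 0.519 -0.323  0.   ]
[[0.423 0.076 0.09 ]
 [0.483 0.073 0.09 ]
 [0.502 0.335 0.09 ]
 [0.442 0.34  0.09 ]]
centre [0.462 0.206 0.09 ]
0.059951256456602556
0.26285854848598494
0.06017478084089724
0.2652065675343906
yaw y axis deg 85.926688854265
jar [0.473 0.305 0.196]
jar [0.452 0.104 0.196]
jar side [0.474 0.29  0.196]
jar side [0.454 0.087 0.196]
shelf side [0.424 0.062 0.09 ]
shelf side [0.484 0.058 0.09 ]
shelf side [0.503 0.32  0.09 ]
shelf side [0.444 0.327 0.09 ]
[[ 0.     0.369 -0.929]
 [-0.    -0.929 -0.369]
 [-1.     0.     0.   ]]
```

View pics/c4.png

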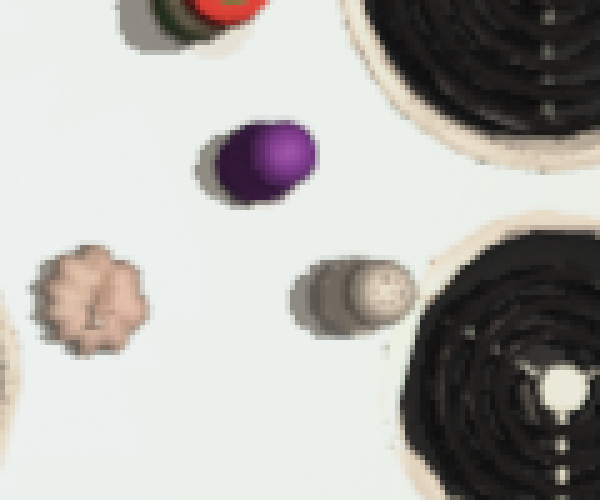

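```bash
python3 - <<'E'
from h import *
np.set_printoptions(precision=4,suppress=True)
s=camera('side');t=camera('top')
T=[(280,268.6),(281.4,244.6),(176.6,236),(174,260)]
S=[(230+213/4.5,110+438/4.5),(230+318/4.5,110+437/4.5),(230+330/4.5,110+200/4.5),(230+240/4.5,110+199/4.5)]
C=[tri([ray(t,*a),ray(s,*b)]) for a,b in zip(T,S)];print(np.array(C));print('mean',sum(C)/4)
JT=[(150+138/5,215+157/5),(150+575/5,215+208/5)];JS=[(230+282/4.5,110+80/4.5),(230+255/4.5,110+255/4.5)]
for a,b in zip(JT,JS):print('cap',tri([ray(t,*a),ray(s,*b)]))
cv2.imwrite('pics/c5.png',cv2.resize(t['pixels'][140:340,150:300,::-1],None,fx=4,fy=3,interpolation=3))
cv2.imwrite('pics/c6.png',cv2.resize(s['pixels'][140:240,220:440,::-1],None,fx=3.6,fy=4,interpolation=3))
E
```

```text
[[0.4233 0.0765 0.0794]
 [0.4839 0.0738 0.0784]
 [0.5028 0.3381 0.0793]
 [0.4427 0.3429 0.0803]]
mean [0.4632 0.2078 0.0794]
cap [0.474  0.3069 0.187 ]
cap [0.4527 0.1046 0.1848]
```

View pics/c6.png

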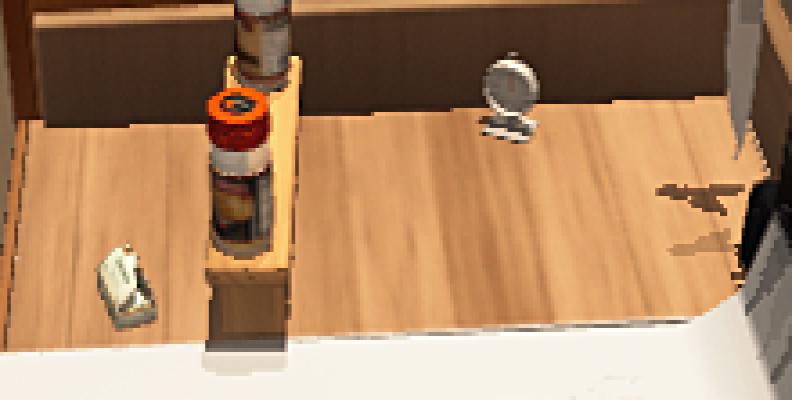

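Everything is consistent: the shelf top triangulates at z≈0.0795 (the worktop is about 10 mm below the hob), 0.0605 × 0.265 m, and the jar midpoint agrees with the plank middle (0.463, 0.207). The salt shaker is at (0.451, −0.369, 0.046). The present yaw (jaws along −68°) already clears the purple one, which lies at +35°. I move over the shaker first.

```bash
python3 -m creep '[[[0.165,0.095,0],0,1],[[0.165,0.095,0],0,1],[[0.165,0.095,0],0,1],[[0.165,0.095,0],0,1],[[0.165,0.095,-0.05],0,1],[[0,0,0],0,1]]' 40
```

```text
time_s: 1.95
tool_pos: [0.4567, -0.3635, 0.3893]
tool_rot: [0.695, 0.131, -0.695, 0.132]
contact_force: [-0.6, -0.9, 0.5]
finger_gap: 1.001
```

```bash
python3 -m creep '[[[-0.019,-0.018,-0.15],0,1],[[0,0,0],0,1]]' ; python3 - <<'E'
from h import *
np.set_printoptions(precision=4,suppress=True)
c=save('wrist','w1.png');t=camera('top');s=camera('side')
print(robot.observe()['tool_pos'])
camera('wrist')
for b in boxes_of('wrist','salt_center'):print(b)
for z in (0,.045,.09):print(z,proj(c,[.451,-.369,z]))
E
```

```text
time_s: 2.2
tool_pos: [0.4506, -0.3692, 0.3443]
tool_rot: [0.695, 0.131, -0.694, 0.133]
contact_force: [0.3, 0.1, 0.0]
finger_gap: 1.006
[ 0.4514 -0.3695  0.3489]
{'rect': [292.9, 194.1, 340.8, 261.8], 'score': 0.73}
{'rect': [256.6, 86.9, 317.5, 147.1], 'score': 0.61}
0 (np.float64(322.0855724771331), np.float64(216.41120110526043))
0.045 (np.float64(322.06394598069335), np.float64(229.28840397918074))
0.09 (np.float64(322.034488522621), np.float64(246.8782478258672))
```

View pics/w1.png

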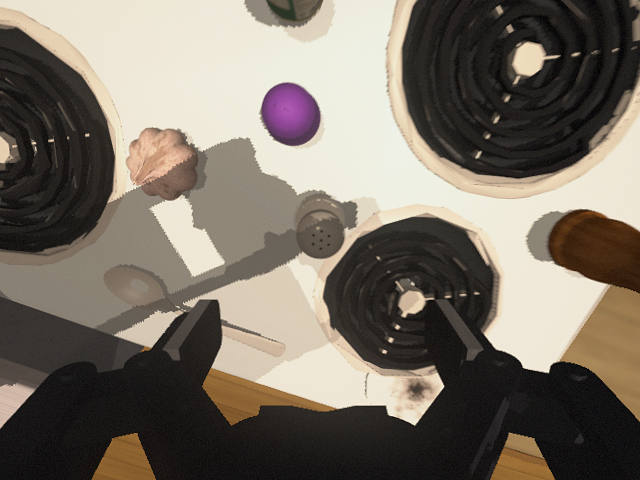

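```bash
python3 - <<'E'
from h import *
np.set_printoptions(precision=4,suppress=True)
c=camera('wrist');s=camera('side');m=[x for x in cut_out('side','salt_center')];print([x['rect'] for x in m])
print(onz(c,320.5,234,.075),onz(c,320.5,237,.082), 'foot', onz(c,320,218,.045))
print(tri([ray(c,320.5,234),ray(s,293,338)]))
cv2.imwrite('pics/w2.png',cv2.resize(c['pixels'][160:280,260:380,::-1],None,fx=5,fy=5,interpolation=3))
E
```

```text
[[314.4, 310.5, 333.8, 349.6], [282.6, 332.3, 304.4, 368.6]]
[ 0.4563 -0.3682  0.075 ] [ 0.4561 -0.3683  0.082 ] foot [ 0.4607 -0.3661  0.045 ]
[ 0.4542 -0.3669  0.0799]
```

View pics/w2.png

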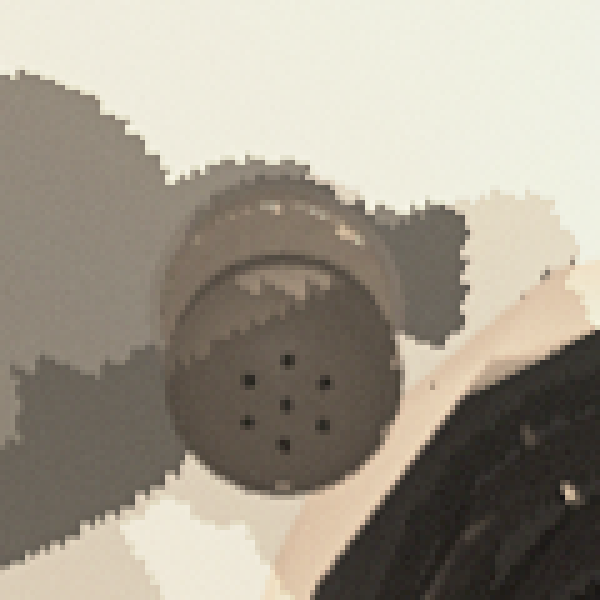

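The wrist view puts the dome about 3 mm off the triangulated point; I shift by the average and descend.

```bash
python3 -m creep '[[[0.008,0.005,-0.12],0,1],[[0,0,-0.12],0,1],[[0,0,-0.12],0,1],[[0,0,-0.1],0,1],[[0,0,0],0,1]]'; python3 - <<'E'
from h import *
print(robot.observe()['tool_pos'])
save('wrist','w3.png')
E
```

```text
time_s: 3.22
tool_pos: [0.454, -0.3675, 0.2089]
tool_rot: [0.697, 0.128, -0.692, 0.136]
contact_force: [0.9, 0.6, 1.1]
finger_gap: 0.999
[ 0.4540129  -0.36751927  0.208871  ]
```

View pics/w3.png

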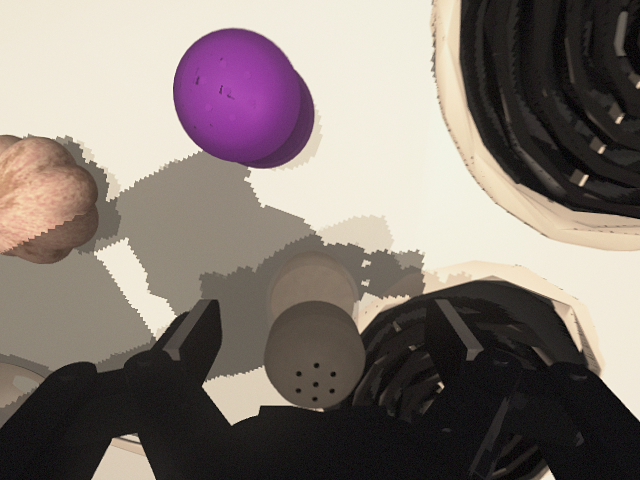

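The shaker is centred between the fingers (dome at 316,355). Down 8 mm and grip.

```bash
python3 -m creep '[[[0,0,-0.027],0,1],[[0,0,0],0,-1],[[0,0,0],0,-1],[[0,0,0],0,-1],[[0,0,0],0,-1],[[0,0,0],0,-1],[[0,0,0],0,-1],[[0,0,0],0,-1]]' 40; python3 - <<'E'
from h import *
save('wrist','w4.png');print(robot.observe()['finger_gap'])
E
```

```text
time_s: 4.28
tool_pos: [0.4551, -0.3684, 0.2062]
tool_rot: [0.699, 0.126, -0.69, 0.139]
contact_force: [0.3, -0.9, -0.9]
finger_gap: 0.449
0.44926105140833456
```

View pics/w4.png

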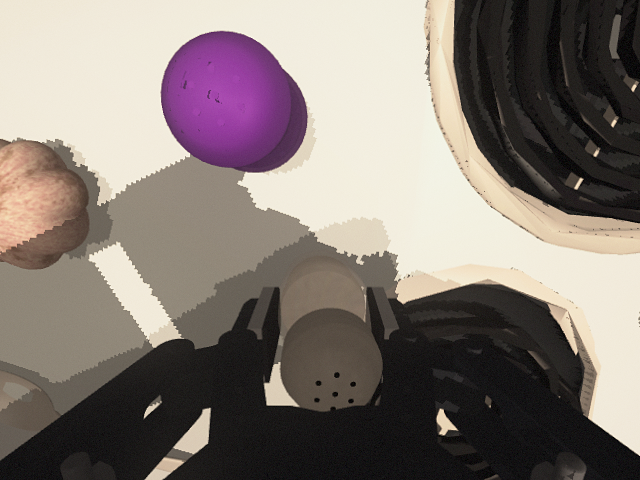

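Gripped at 38 mm (plausible for the barrel). Lift.

```bash
python3 -m creep '[[[0,0,0.06],0,-1],[[0,0,0.15],0,-1],[[0,0,0.2],0,-1],[[0,0,0.2],0,-1],[[0,0,0.17],0,-1],[[0,0,0],0,-1]]'; python3 - <<'E'
from h import *
from scipy.spatial.transform import Rotation as R
save('wrist','w5.png');save('side','s5.png');o=robot.observe();print(o['finger_gap'],o['tool_pos'],R.from_quat(o['tool_rot']).as_matrix().round(3),o['joint_pos'])
E
```

```text
time_s: 5.08
tool_pos: [0.4529, -0.3664, 0.4546]
tool_rot: [0.7, 0.125, -0.689, 0.14]
contact_force: [0.3, -0.7, -1.6]
finger_gap: 0.448
0.4474406142158666 [ 0.45304867 -0.36659354  0.44992777] [[ 0.014  0.367 -0.93 ]
 [-0.013 -0.93  -0.368]
 [-1.     0.018 -0.008]] [-7.43107732e-01  3.41489362e-01  1.36164551e+00 -3.51482213e-04
  1.41898827e+00  4.51368604e-01]
```

View pics/s5.png

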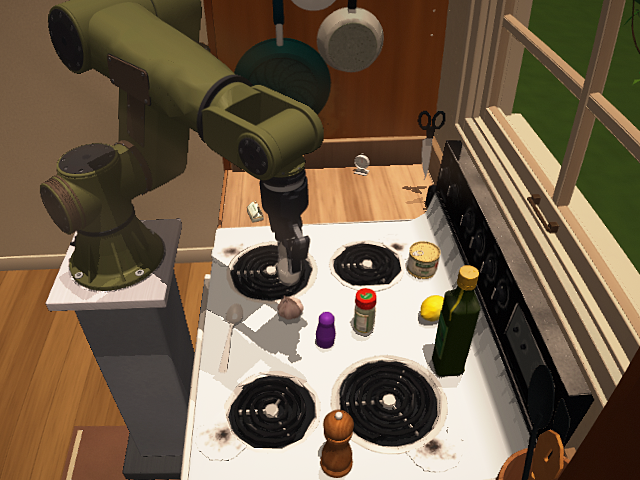

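The shaker is in the fingers, off the hob. Travel to above the gap, turning the jaws to the plank's depth direction.

```bash
python3 -m creep '[[[0,0.12,0],0.04,-1],[[0,0.18,0],0.075,-1],[[0,0.19,0],0.075,-1],[[0,0.19,0],0.075,-1],[[0,0.19,0],0.075,-1],[[0,0.19,0],0.075,-1],[[0.01,0.19,0],0.075,-1],[[0.01,0.19,0],0.075,-1],[[0.01,0.19,0],0.075,-1],[[0,0.15,0],0.075,-1],[[0,0.08,0],0.03,-1],[[0,0,0],0,-1]]'; python3 - <<'E'
from h import *
from scipy.spatial.transform import Rotation as R
save('wrist','w6.png');save('side','s6.png');save('top','t6.png')
M=0
o=robot.observe();print(o['finger_gap'],o['tool_pos'],R.from_quat(o['tool_rot']).as_matrix().round(3),o['joint_pos'].round(2))
E
```

```text
time_s: 6.68
tool_pos: [0.4567, 0.2089, 0.4331]
tool_rot: [-0.506, -0.492, 0.514, -0.488]
contact_force: [0.4, -0.4, -1.4]
finger_gap: 0.445
0.4510833764329198 [0.45704971 0.20701827 0.43386205] [[-0.01   0.999 -0.045]
 [-0.003 -0.045 -0.999]
 [-1.    -0.01   0.003]] [0.35 0.17 1.61 0.   1.37 0.4 ]
```

View pics/s6.png

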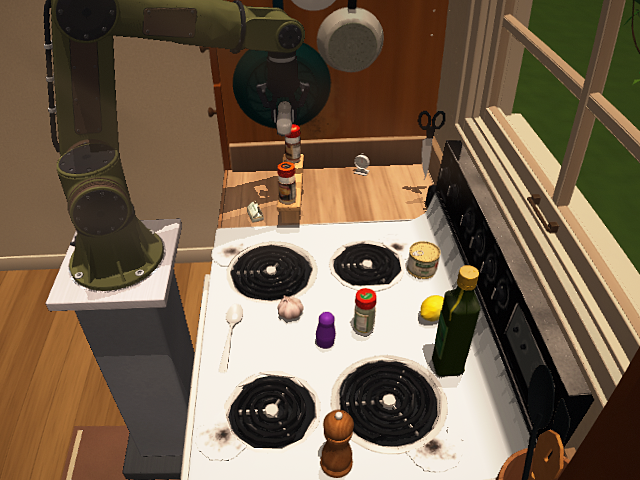

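View pics/w6.png

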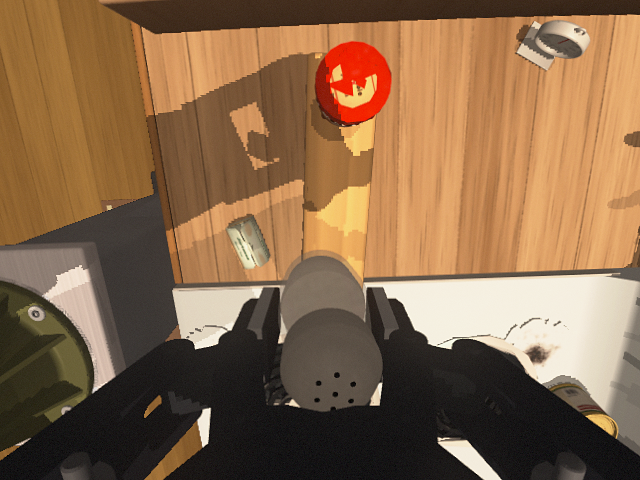

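View pics/t6.png

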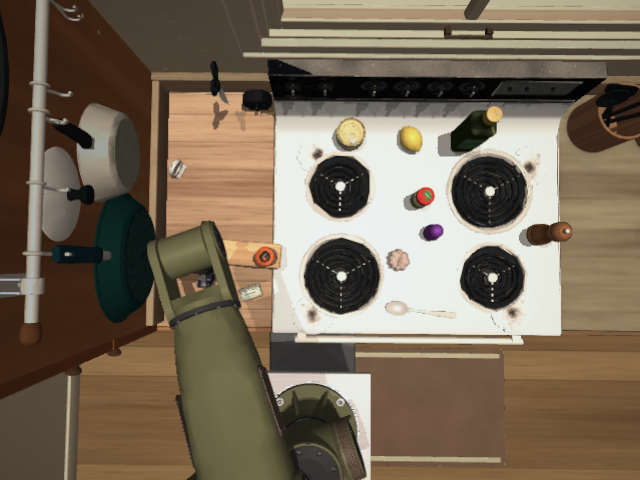

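Shaker held upright, both jars in place, forces near zero. Correct x by +7.5 mm and descend between the jars to just above the plank.

```bash
python3 -m creep '[[[0.025,0,-0.1],0,-1],[[0,0,-0.1],0,-1],[[0,0,-0.1],0,-1],[[0,0,-0.08],0,-1],[[0,0,0],0,-1],[[0,0,0],0,-1]]'; python3 - <<'E'
from h import *
from scipy.spatial.transform import Rotation as R
s=save('side','s7.png');w=save('wrist','w7.png');o=robot.observe();print(o['finger_gap'],o['tool_pos'],R.from_quat(o['tool_rot']).as_matrix().round(3)[:,0],o['contact_force'])
for k in range(4): camera('side');print(robot.observe()['tool_pos'])
cv2.imwrite('pics/s7c.png',cv2.resize(s['pixels'][90:240,220:370,::-1],None,fx=4,fy=4,interpolation=3))
for z in (.0795,.17):print(proj(s,[.463,.207,z]))
E
```

```text
time_s: 7.58
tool_pos: [0.4654, 0.201, 0.318]
tool_rot: [-0.511, -0.487, 0.517, -0.485]
contact_force: [0.8, 0.6, -1.3]
finger_gap: 0.447
0.4472124841888834 [0.46530695 0.20116057 0.3180686 ] [-0.008 -0.003 -1.   ] [ 0.08365687  0.6778775  -0.77962487]
[0.46525705 0.20130609 0.31801732]
[0.46521851 0.20139968 0.31790334]
[0.46517812 0.20143575 0.31772282]
[0.46513984 0.20147293 0.31754583]
(np.float64(290.9350519072553), np.float64(179.0639787385914))
(np.float64(289.6407383565803), np.float64(151.03596596368362))
```

View pics/s7c.png

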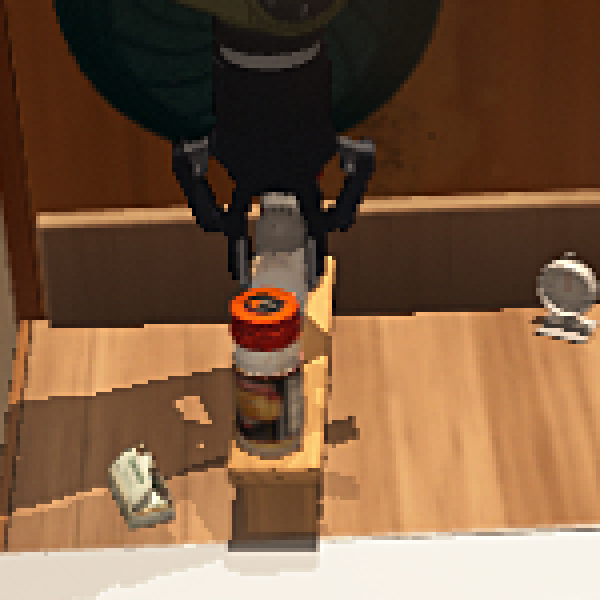

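View pics/w7.png

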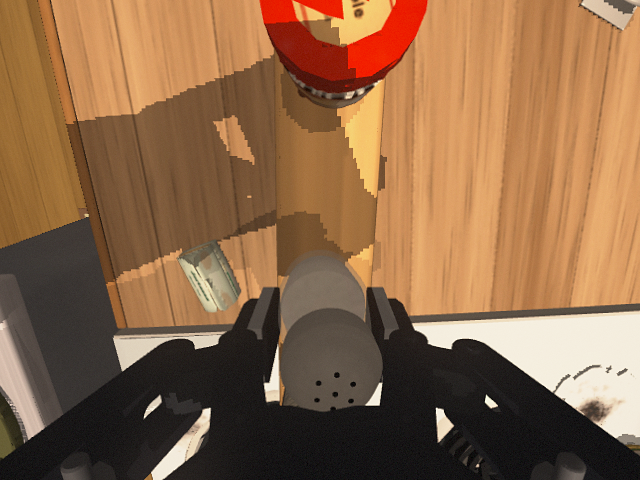

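In depth the shaker is well centred (base ~322 px vs. plank edges 278–372). Correct y by +5 mm and continue down.

```bash
python3 -m creep '[[[-0.003,0.018,-0.04],0,-1],[[0,0,-0.04],0,-1],[[0,0,0],0,-1]]'; python3 -m creep '[[[0,0,-0.012],0,-1],[[0,0,0],0,-1]]'; python3 -c "
from h import *
o=robot.observe();print(o['tool_pos'],o['contact_force'])"
```

```text
time_s: 8.25
tool_pos: [0.4639, 0.2074, 0.2916]
tool_rot: [-0.51, -0.488, 0.516, -0.485]
contact_force: [0.5, -0.4, -0.9]
finger_gap: 0.447
time_s: 8.5
tool_pos: [0.464, 0.2074, 0.2877]
tool_rot: [-0.51, -0.488, 0.516, -0.485]
contact_force: [0.6, -0.3, -1.3]
finger_gap: 0.45
[0.46401732 0.20744976 0.287713  ] [ 0.64416807 -0.3200036  -1.31998292]
```

```bash
for i in 1; do python3 -m creep '[[[0,0,-0.012],0,-1],[[0,0,0],0,-1]]'; done; python3 -c "
from h import *
s=save('side','s8.png');o=robot.observe();print(o['tool_pos'],o['contact_force'])
cv2.imwrite('pics/s8c.png',cv2.resize(s['pixels'][110:210,250:350,::-1],None,fx=6,fy=6,interpolation=3))"
```

```text
time_s: 8.75
tool_pos: [0.4644, 0.2077, 0.2868]
tool_rot: [-0.512, -0.487, 0.515, -0.485]
contact_force: [-0.2, 0.8, -2.2]
finger_gap: 0.45
[0.4644157  0.20767975 0.2865902 ] [-0.32167407  0.40260047 -1.33784817]
```

View pics/s8c.png

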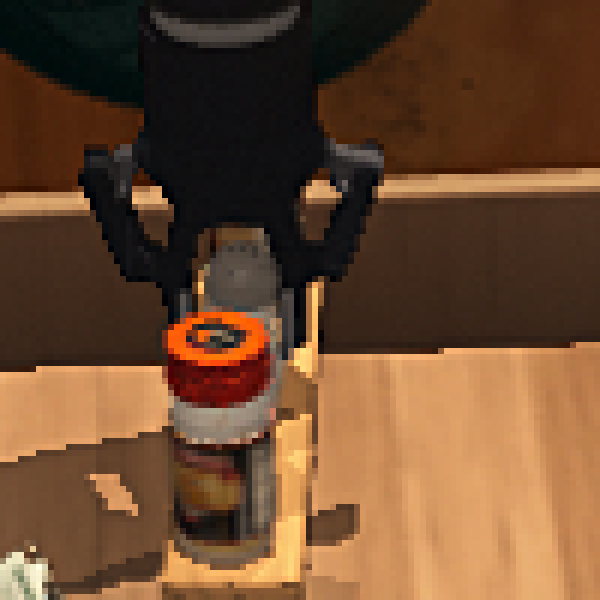

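```bash
python3 -m creep '[[[0,0,-0.012],0,-1],[[0,0,0],0,-1]]'; python3 -m creep '[[[0,0,-0.008],0,-1],[[0,0,0],0,-1]]'
```

```text
time_s: 9.05
tool_pos: [0.4646, 0.2081, 0.2868]
tool_rot: [-0.513, -0.487, 0.514, -0.486]
contact_force: [0.5, -0.4, -1.5]
finger_gap: 0.449
time_s: 9.3
tool_pos: [0.4648, 0.2083, 0.2865]
tool_rot: [0.514, 0.487, -0.513, 0.486]
contact_force: [-0.3, 0.4, -1.4]
finger_gap: 0.445
```

```bash
python3 -m creep '[[[0,0,-0.018],0,-1],[[0,0,0],0,-1]]'; python3 -c "
from h import *
for k in range(3):
  camera('side');o=robot.observe();print(o['tool_pos'],o['contact_force'],o['dq'].round(4))"
```

```text
time_s: 9.55
tool_pos: [0.4651, 0.2088, 0.2857]
tool_rot: [0.516, 0.486, -0.511, 0.486]
contact_force: [-0.4, -0.2, -1.0]
finger_gap: 0.448
[0.46513269 0.2087975  0.28547764] [ 0.88068934  0.04579945 -0.01046475] [-0.0029  0.0165  0.0087 -0.003  -0.0153  0.0006]
[0.46518987 0.20877246 0.28516617] [-1.90959987 -0.10011187 11.55572789] [-0.002   0.0011 -0.0042 -0.0018 -0.0032 -0.0005]
[0.46524132 0.20878024 0.28517378] [-2.605274    0.65237256 10.80897335] [-0.0015  0.0004 -0.003   0.0014  0.003  -0.0007]
```

Contact: 11 N upward at TCP z 0.285, as expected from the grip height. Release.

```bash
python3 -m creep '[[[0,0,0],0,0.2],[[0,0,0],0,0.4],[[0,0,0],0,1],[[0,0,0],0,1],[[0,0,0],0,1],[[0,0,0],0,1]]'; python3 -c "
from h import *
save('wrist','w9.png');s=save('side','s9.png')
cv2.imwrite('pics/s9c.png',cv2.resize(s['pixels'][110:210,250:350,::-1],None,fx=6,fy=6,interpolation=3));print(robot.observe()['contact_force'])"
```

```text
time_s: 10.45
tool_pos: [0.4652, 0.2086, 0.2836]
tool_rot: [0.515, 0.486, -0.512, 0.486]
contact_force: [0.5, 0.1, 0.6]
finger_gap: 1.0
[ 0.33878297 -0.08461704  0.48422996]
```

View pics/w9.png

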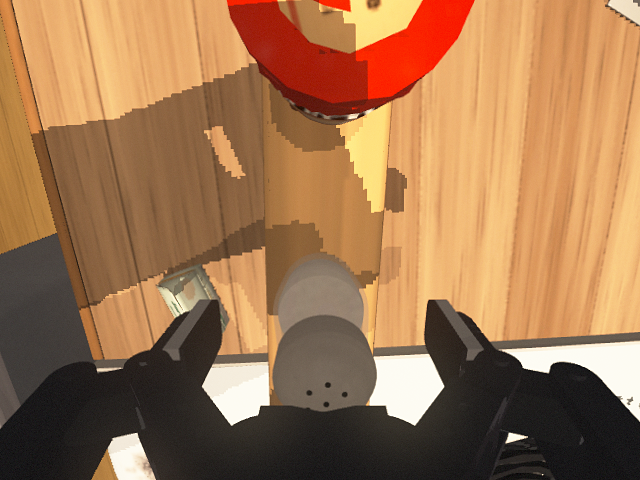

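View pics/s9c.png

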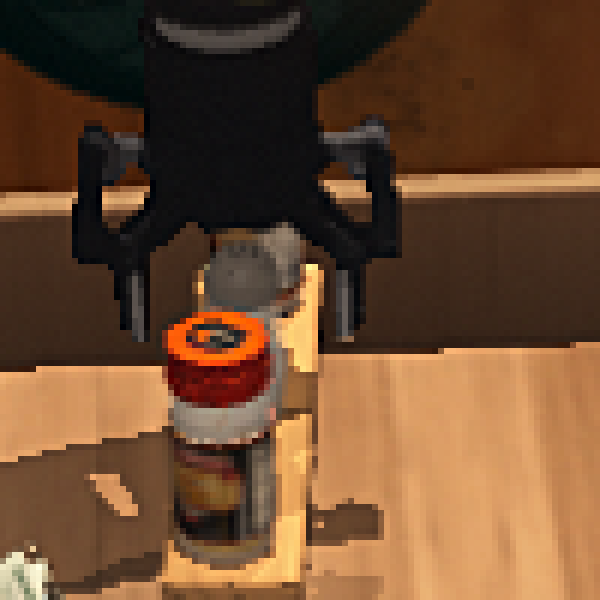

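The shaker stands on the plank, centred in depth, with the fingers clear. Raise straight up, then swing clear for a check.

```bash
python3 -m creep '[[[0,0,0.08],0,1],[[0,0,0.15],0,1],[[0,0,0.18],0,1],[[0,0,0.15],0,1],[[0,0,0],0,1],[[0,-0.18,0],0,1],[[0,-0.18,0],0,1],[[0,-0.18,0],0,1],[[0,-0.18,0],0,1],[[0,-0.18,0],0,1],[[0,-0.15,0],0,1],[[0,0,0],0,1]]'; python3 - <<'E'
from h import *
np.set_printoptions(precision=4,suppress=True)
s=save('side','s10.png');S=boxes_of('side','salt_center');SJ=boxes_of('side','jar_left');t=save('top','t10.png');B=boxes_of('top','salt_center');J=boxes_of('top','jar_left')
for L in(S,SJ,B,J):print([(round(x['score'],2),x['rect']) for x in L])
cv2.imwrite('pics/s10c.png',cv2.resize(s['pixels'][110:230,250:350,::-1],None,fx=5,fy=5,interpolation=3))
cv2.imwrite('pics/t10c.png',cv2.resize(t['pixels'][215:290,150:300,::-1],None,fx=5,fy=5,interpolation=3))
g=[.4632,.2078]
for z in(.0795,.1245,.1695):print(proj(s,g+[z]),proj(t,g+[z]))
E
```

```text
time_s: 12.05
tool_pos: [0.4621, -0.116, 0.4494]
tool_rot: [-0.512, -0.489, 0.514, -0.484]
contact_force: [0.2, 0.6, -0.4]
finger_gap: 1.0
[(0.82, [317.7, 311.2, 336.6, 348.4]), (0.47, [286.8, 157.9, 297.7, 181.6])]
[]
[(0.76, [422.7, 224.6, 443.3, 239.7]), (0.57, [215.3, 244.9, 239.0, 264.1])]
[(0.68, [169.0, 237.2, 196.4, 255.9])]
(np.float64(290.99886029402825), np.float64(178.9036988459121)) (np.float64(228.02836671021555), np.float64(251.91692669517187))
(np.float64(290.36533899516303), np.float64(165.21238869879497)) (np.float64(224.98153760789216), np.float64(251.64027270709573))
(np.float64(289.71487845842), np.float64(151.04269454076865)) (np.float64(221.71468276196836), np.float64(251.34366218270824))
```

View pics/t10c.png

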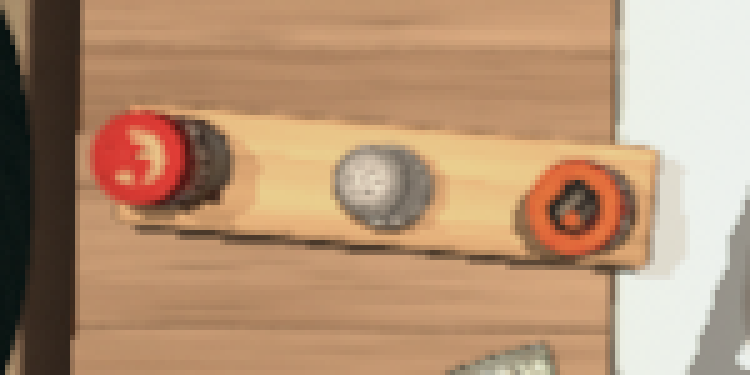

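View pics/s10c.png

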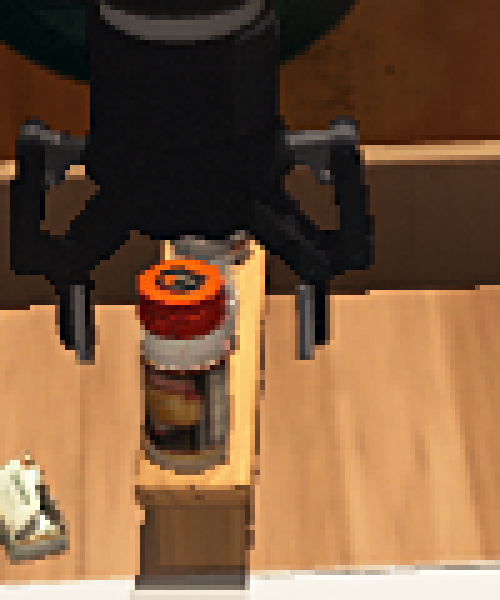

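The top view shows the shaker upright at (226.6, 252.6) px, against (225.0, 251.6) expected for the gap middle. That is about 4 mm off (limit 15 / 25 mm). Both jar caps are at the same pixels as before, and the gripper is well clear.

```bash
python3 -c "
from h import *
o=robot.observe();print(o['dq'].round(3),o['contact_force']);print(robot.sign_off())"
```

```text
[-0.001  0.001 -0.002 -0.     0.001 -0.002] [-0.53141777  0.0705443  -0.67245722]
the job is handed in; nothing more can be done
None
```

The clear, grey-domed salt shaker now stands upright in the gap between the two jars on the shelf, and the job is handed in. The clock read about 12 s, against the 32 s limit.

**Last checks:**
- **Position:** in the final top picture the shaker is about 4 mm from the middle of the gap, well inside the 15 mm and 25 mm limits.
- **Jars:** both jar caps are at the same pixels as before the move.
- **Contact:** the arm was at rest and clear of everything. The highest force I read was about 12 N, when the shaker touched the plank.

**What disagreed or failed:**
- **Shelf height:** assuming the shelf top at 90 mm, the top and side cameras disagreed by about 15 mm. Triangulating put it at about 80 mm in the robot's frame, because the worktop lies about 10 mm below the hob. The contact height at placing agreed with that.
- **Shaker detection:** the network once reported only the purple look-alike in the top picture. I chose the shaker by its description and a close crop.
- **Final side view:** the gripper hid most of the shaker in the last side picture, so the upright check rests on the top picture and the wrist picture taken at release.

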